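Put the big measure away and drop the latch on the stall locker

TASK

Closing time at the nut stall: swing the locker's plank door wide open, push the larger of the two wooden measuring boxes in through the doorway, upright, and swing the door to. Lift the latch bar over the striker (pressing its thumb plate down raises it), bring the door fully shut and let the bar drop into its catch. Leave the small measure and the jar where they stand.

Things in the scene. Friction and masses are not known exactly. Their poses are not given: they have to be found in the camera images.
- locker: Low wooden locker screwed to the counter, no floor board. Origin on the counter, mid-doorway, midway front to back; x runs front to back, y from hinge side to latch side, z up. Outside x -100 to 100, y -119 to 145, roof top z 148 mm. Front face x -100, doorway y -95 to 95 mm, clear height 124; inside, back wall at x 88, shut door's inner face at x -86 mm.
- doorway (a point): Middle of the doorway at counter level, in the locker's front face.
- door_hinge (a point): On the door's vertical hinge axis, at counter level: locker x -100, y -94 mm. At door angle q the door runs from here along the locker direction (-sin q, cos q), and its outer face, which contains the hinge axis, looks along (-cos q, -sin q).
- door (a joint): Door angle, rad: 0 shut (flush with the front), grows as it swings outward, stop 1.9; its hinge is stiff (0.06 N m) and it stays where left. Plank door 14 mm thick, z 4 to 122 mm, free edge 186 mm from the hinge axis.
- latch (a joint): Latch bar angle, rad: 0 level (in the catch), positive nose up, stops -0.08 and 0.32; it falls nose-down by its own weight. Flat steel bar 6 mm thick, 18 high, 172 long, running along the door 9 to 15 mm out of its outer face, pivoted 110 mm from the hinge axis at z 95 mm; its nose reaches 34 mm past the door's free edge. Above 0.17 rad the nose clears the striker.
- thumb_plate (a point): Centre of the top of the thumb plate, the bar's tail bent outward: 32 mm along the door (48 to 80 mm from the hinge axis), 15 to 51 mm out of the outer face, top at z 91 mm with the bar level. The bar stands 13 mm above the plate on its door side. Under 1 N presses it down, which lifts the nose: 12 mm gives 0.26 rad, 14 mm is the stop.
- bar_nose (a point): Underside of the bar near its nose end, 103 mm from the pivot.
- catch (a point): Where the bar's underside lies when latched: the seat of a steel hook, open on top, on the stile beside the door (locker x -112, y 115, z 86 mm). Its outer end is a blunt upturned striker lip 6 mm thick (x -132 to -126, top z 102 mm). With the bar down the nose butts on the lip at a door angle near 0.11 rad. In the catch the bar has 11 mm of play.
- measure: The larger measuring box: dark wood, open on top, 100 x 100 x 70 mm, 7 mm walls, 0.2 to 0.42 kg, standing on the counter in front of the locker. Origin at the centre of its underside, z up, x and y along its sides.
- small_measure: Bystander: small dark wooden open box, 62 x 62 x 45 mm. Origin at the centre of its underside.
- jar: Bystander: amber glass jar with a lid, diameter 68, height 100 mm. Origin at the centre of its underside.
- door_top (a point): Middle of the bare strip along the top of the door's outer face, 110 mm from the hinge axis, z 113 mm (strip z 105 to 122 mm). In it only a guide staple stands out, to 20 mm, 148 to 156 mm from the hinge axis; lower down a 23 mm wooden pull knob, 150 mm from the axis at z 40 mm.
Not all that is in view belongs to the job. Leave any blue or yellow look-alike of the measure alone.

How it is judged:
By the outcome, as a careful person would: the job done as asked, in the order asked, and still so for the second after the job is handed in, with the robot touching nothing.
It also fails if it takes over 62 s, if anything falls off the work surface, if the arm or the gripper's body presses on something with over 40 N, if the wrist force passes 120 N, or if a joint passes its speed limit or range.

ROBOT

A 7-joint arm with a two-finger parallel gripper is mounted at the origin on the work surface. World frame = base frame: x ahead of the robot, y to its left, z up, the work surface at z = 0. Lengths are in m, angles in rad, forces in N, time in s.
With the tool pointing down it reaches from about 0.35 to 0.9 m from the base axis. Payload 8.1 kg.
Tool frame: the origin (TCP) lies on the centre line of the jaws, within the pads' length; the fingertips stand 19 mm ahead of it and the grasp point (between the pads) is the TCP (arm.tip_reach is the distance from the TCP to the fingertips, in m); z points along the fingers, y is the line along which they close (so a half turn about z gives the same grasp; the last joint's range is limited). The gripper opens to 92 mm and grips with 3 to 60 N. Pads are 19 mm wide; open, the fingers measure 130 mm over their backs; the gripper's body (75 mm by 190 mm) begins 47 mm behind the grasp point.
Start: joints at [-1.293, 0.434, 0.025, 1.573, -0.012, 1.134, -0.075], TCP at [0.232, 0.58, 0.246] pointing down, gripper open.
Joint ranges: [-2.62, 2.62], [-0.44, 2.09], [-1.27, 1.32], [0.08, 2.57], [-1.32, 4.46], [0.12, 2], [-2.74, 2.74]. Speed limits (rad/s): [2.22, 2.22, 3.01, 3.01, 3.14, 3.14, 3.14].

INTERFACE

Orientations are given as a rotation vector (axis times angle).
In Python, from cell import arm gives the robot as it stands.
- The arm moves only by the tool arm_command, never from a script. Its argument "targets" is a list that holds one entry, the list of rows, each a list of 6 numbers: the shift along the tool's x, y, z in m, then the turn, a rotation vector about the tool's x, y, z in rad. A call has 1 to 10 rows; each row shifts and turns the commanded pose from where the row before left it, along the tool's axes as they then stand; what a row does not reach is not made up. A row lasts 1/8 s, in which the tool goes at most 62.5 mm and 10.7 degrees, less where a joint would pass 70% of its speed; a pose out of reach is approached as far as the arm can. A call with a gripper value outside its range is refused whole. "jaw" is the finger opening in m, from 0 to 0.0918, set as the call begins (left out, the last holds). The fingers move at their own pace and stop on an object; "newtons" is the grip in N (left out, the last holds). Time passes only in rows, so rows that do not move let the fingers close. It gives the time, the measured TCP pose, the force, the opening and the grip force at its end, in the units of the state.
- arm.observe(): the state, without advancing time (a new reading comes with each control period).
- arm.get_image(name): name is "scene" or "side" or "wrist"; returns a dict with "pixels" (400x640x3 uint8, red, green, blue), "z_map" (400x640 float32, m along the optical axis (not along the pixel's ray), 0 where there is no reading), "fx", "fy", "cx", "cy" (pixels), "xyz" and "rotation" of the camera in the world; the wrist camera has in their place "T_tool_cam" (4x4, takes a point from camera to tool coordinates, whose origin is the TCP and whose axes are the flange's). Camera axes: x right, y down, z forward; pixel columns grow to the right and rows downward; lengths in m; the calibration is good to about 2 mm. A picture is of the moment at which its call begins: read the wrist's pose just before it.
- arm.sign_off(): hands the job in; it is judged then, once.
The state is a dict: "clock": time; "joints": joint angles; "dq": joint speeds; "joint_efforts": joint torques, N m; "position": TCP position; "ee_rot": TCP orientation; "force": force on the tool from outside, world axes, zero at the start; "ft_torque": the same for the moment, N m; "width": opening from 0.0 (shut) to 1.0 (fully open); "gripper_force": force on a finger pad.
Only numpy, scipy, OpenCV 4.12 (cv2) and the standard library are available. Lean on these libraries where they do the work, as an engineer would, in place of code of your own. Each camera call takes 0.05 s, during which the arm holds its last target. There are 200 camera calls.

## Working session

There is one attempt and no reset: what is moved stays moved. The work goes in short steps, Python scripts to look and compute and a tool call to move; the robot and the scene stay as the last step left them, time stands still between calls to the robot, and variables do not carry over. Pictures are saved under pics/ and viewed, at most 10 in all, crops included, and the job is handed in when it is done.

Besides the shell and the picture viewer there is one more tool, called in YAML: its name, and indented under it one key for each argument. arm_command: Moves the arm, as the interface text tells. Its arguments: {"type":"object","properties":{"targets":{"type":"array","items":{"type":"array","items":{"type":"array","items":{"type":"number"}}}},"jaw":{"type":"number"},"newtons":{"type":"number"}},"required":["targets"]}

```bash
ls; mkdir -p pics; python3 - <<'E'
from cell import arm
import cv2,numpy as np
s=arm.observe();print(s)
for n in("scene","side"):
    d=arm.get_image(n);cv2.imwrite(f"pics/{n}0.png",d["pixels"][:,:,::-1]);np.savez(f"pics/{n}0.npz",**d)
    print(n,d["fx"],d["cx"],d["cy"],d["xyz"],d["rotation"])
E
```

```text
pics
{'clock': 0.0, 'joints': array([-1.29258291,  0.43521905,  0.02494815,  1.57410381, -0.01159769,
        1.13398688, -0.07508803]), 'dq': array([-4.54521893e-05,  9.31521630e-04, -5.19010261e-04,  1.18070540e-03,
       -1.59202742e-03, -3.39204829e-04, -8.90159727e-04]), 'joint_efforts': array([-3.97240274e-04, -6.67846656e+01,  9.85197276e-01, -3.14474666e+01,
       -6.04303996e-02,  4.25756711e-02,  1.33766825e-04]), 'position': array([0.23215603, 0.57976262, 0.2449445 ]), 'ee_rot': array([-5.94594131e-01, -3.08464300e+00,  2.45602785e-03]), 'force': array([-0.76423882, -0.40442404,  0.39088751]), 'ft_torque': array([-0.01667444,  0.00929139, -0.01622324]), 'gripper_force': 0.0, 'width': 1.0039791157981086}
scene 402.69734243613414 317.5771571767203 200.3203967285045 [ 0.93323088 -0.43489188  0.9532872 ] [-2.41633286 -0.98812516  0.27367434]
side 466.4037257165209 318.92430118236524 201.71573580462174 [-0.03857369 -0.98362308  0.76611141] [-2.0549737   0.5726732  -0.33319004]
```

View pics/scene0.png

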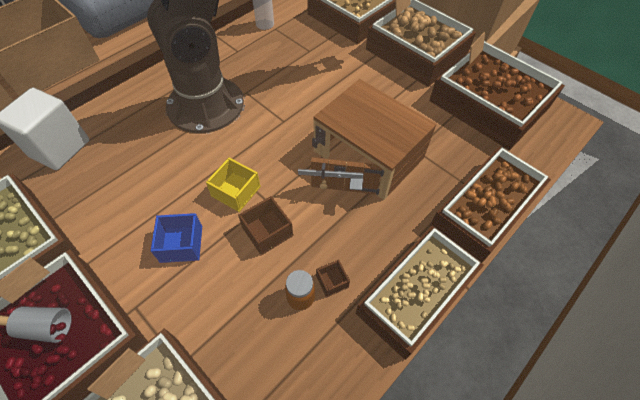

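View pics/side0.png

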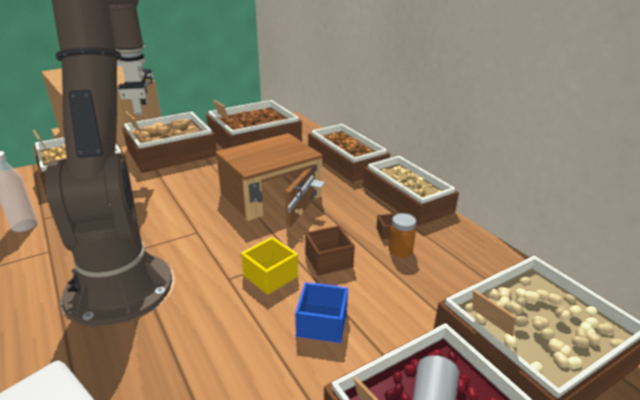

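The scene view shows the locker roof near (375,125), with its door ajar and the bar around (340,173). The measure is at (265,225), the small measure at (332,277) and the jar at (300,288). The yellow look-alike is at (233,183) and the blue one at (177,238).

```bash
cat > h.py <<'E'
import numpy as np,cv2
from scipy.spatial.transform import Rotation as R
def cloud(d,T=None):
    z=d["z_map"].astype(float);v,u=np.mgrid[:400,:640]
    P=np.stack([(u-d["cx"])/d["fx"]*z,(v-d["cy"])/d["fy"]*z,z],-1)
    if T is None:
        r=np.asarray(d["rotation"]);M=R.from_rotvec(r).as_matrix() if r.size==3 else r
        W=P@M.T+d["xyz"]
    else: W=P@T[:3,:3].T+T[:3,3]
    W[z<=0]=np.nan
    return W
E
python3 - <<'E'
from h import *
for n in("scene","side"):
    d=dict(np.load(f"pics/{n}0.npz"));W=cloud(d);px=d["pixels"].astype(int)
    print(n,"counter z",np.nanmedian(W[...,2][(W[...,2]<.02)]))
    def rect(m,name):
        p=W[m].astype(np.float32)
        if len(p)<5: print(name,len(p));return
        r=cv2.minAreaRect(p[:,:2]);print(name,len(p),np.round(r[0],4),np.round(r[1],4),round(r[2],1),"z",np.round(np.percentile(p[:,2],[5,50,95]),3),np.round(cv2.boxPoints(r),3).tolist())
    def comp(m,seed,name):
        m=cv2.morphologyEx(m.astype(np.uint8),cv2.MORPH_OPEN,np.ones((2,2)))
        k,l=cv2.connectedComponents(m); 
        ys,xs=np.where(l>0);i=np.argmin((xs-seed[0])**2+(ys-seed[1])**2)
        rect(l==l[ys[i],xs[i]],name)
    Z=W[...,2]
    S={"scene":dict(roof=(375,125),meas=(265,225),small=(332,277),jar=(300,280)),"side":dict(roof=(270,155),meas=(330,240),small=(385,220),jar=(403,220))}[n]
    comp(abs(Z-.148)<.006,S["roof"],"roof")
    comp(abs(Z-.07)<.005,S["meas"],"meas")
    comp(abs(Z-.045)<.004,S["small"],"small")
    comp(abs(Z-.1)<.006,S["jar"],"jar")
    comp((Z>.03)&(Z<.09)&(px[...,0]>150)&(px[...,2]<80),(233,183) if n=="scene" else (270,265),"yellow")
    comp((Z>.03)&(Z<.09)&(px[...,2]>px[...,0]+50),(177,238) if n=="scene" else (322,310),"blue")
E
```

```text
scene counter z -0.002325487830082018Traceback (most recent call last):
  File "<stdin>", line 16, in <module>
  File "<stdin>", line 13, in comp
  File "<stdin>", line 8, in rect
cv2.error: OpenCV(4.12.0) /io/opencv/modules/imgproc/src/convhull.cpp:143: error: (-215:Assertion failed) total >= 0 && (depth == CV_32F || depth == CV_32S) in function 'convexHull'
```

```bash
cat > m.py <<'E'
from h import *
for n in("scene","side"):
    d=dict(np.load(f"pics/{n}0.npz"));W=cloud(d);px=d["pixels"].astype(int)
    print(n,"counter z",np.nanmedian(W[...,2][(W[...,2]<.02)]))
    def rect(m,name):
        p=W[m].astype(np.float32)
        r=cv2.minAreaRect(np.ascontiguousarray(p[:,:2]));print(name,len(p),np.round(r[0],4),np.round(r[1],4),round(r[2],1),"z",np.round(np.percentile(p[:,2],[5,50,95]),3),np.round(cv2.boxPoints(r),3).tolist())
    def comp(m,seed,name):
        m=cv2.morphologyEx(m.astype(np.uint8),cv2.MORPH_OPEN,np.ones((2,2)))
        k,l=cv2.connectedComponents(m)
        ys,xs=np.where(l>0);i=np.argmin((xs-seed[0])**2+(ys-seed[1])**2)
        rect(l==l[ys[i],xs[i]],name)
    Z=W[...,2]
    S={"scene":dict(roof=(375,125),meas=(265,225),small=(332,277),jar=(300,280)),"side":dict(roof=(270,155),meas=(330,240),small=(385,220),jar=(403,220))}[n]
    comp(abs(Z-.148)<.006,S["roof"],"roof")
    comp(abs(Z-.07)<.005,S["meas"],"meas")
    comp(abs(Z-.045)<.004,S["small"],"small")
    comp(abs(Z-.1)<.006,S["jar"],"jar")
    comp((Z>.03)&(Z<.09)&(px[...,0]>150)&(px[...,2]<80),(233,183) if n=="scene" else (270,265),"yellow")
    comp((Z>.03)&(Z<.09)&(px[...,2]>px[...,0]+50),(177,238) if n=="scene" else (322,310),"blue")
E
python3 m.py
```

```text
scene counter z -0.002325487830082018
roof 5531 [0.5144 0.2847] [0.2634 0.3347] 4.0 z [nan nan nan] [[0.3709999918937683, 0.44200000166893005], [0.39500001072883606, 0.10899999737739563], [0.6570000052452087, 0.12700000405311584], [0.6340000033378601, 0.460999995470047]]
meas 394 [ 0.4826 -0.1583] [0.1181 0.1332] 79.4 z [0.057 0.068 0.071] [[0.4059999883174896, -0.20399999618530273], [0.5370000004768372, -0.2290000021457672], [0.5590000152587891, -0.1120000034570694], [0.42800000309944153, -0.08799999952316284]]
small 213 [ 0.7133 -0.1443] [0.0738 0.0686] 71.3 z [0.002 0.043 0.046] [[0.6690000295639038, -0.1679999977350235], [0.734000027179718, -0.1899999976158142], [0.7580000162124634, -0.11999999731779099], [0.6930000185966492, -0.09799999743700027]]
jar 543 [ 0.6798 -0.2223] [0.045  0.0852] 34.4 z [nan nan nan] [[0.6370000243186951, -0.20000000298023224], [0.6850000023841858, -0.27000001072883606], [0.722000002861023, -0.24500000476837158], [0.6740000247955322, -0.17399999499320984]]
yellow 629 [ 0.3387 -0.1471] [0.0963 0.1009] 12.4 z [nan nan nan] [[0.2809999883174896, -0.1080000
[... 1149 characters left out ...]
145] [0.1784 0.0389] 29.4 z [nan nan nan] [[0.6510000228881836, -0.2409999966621399], [0.6700000166893005, -0.2750000059604645], [0.8259999752044678, -0.18799999356269836], [0.8069999814033508, -0.15399999916553497]]
yellow 1446 [ 0.3409 -0.1264] [0.1678 0.0872] 35.7 z [nan nan nan] [[0.24699999392032623, -0.14000000059604645], [0.2980000078678131, -0.210999995470047], [0.4339999854564667, -0.11299999803304672], [0.3840000033378601, -0.041999999433755875]]
blue 1554 [ 0.3862 -0.3271] [0.1741 0.0938] 48.4 z [nan nan nan] [[0.2930000126361847, -0.3610000014305115], [0.36399999260902405, -0.4230000078678131], [0.4790000021457672, -0.2930000126361847], [0.4090000092983246, -0.23100000619888306]]
```

```bash
cat >> h.py <<'E'
def cast(d,uv,h):
    uv=np.asarray(uv,float).reshape(-1,2);M=R.from_rotvec(d["rotation"]).as_matrix()
    r=np.c_[(uv[:,0]-d["cx"])/d["fx"],(uv[:,1]-d["cy"])/d["fy"],np.ones(len(uv))]@M.T
    return (d["xyz"]+r*((h-d["xyz"][2])/r[:,2])[:,None])
E
python3 - <<'E'
from h import *
for n in("scene","side"):
    d=dict(np.load(f"pics/{n}0.npz"));
    d["z_map"]=cv2.medianBlur(d["z_map"],3)
    W=cloud(d);Z=W[...,2]
    S={"scene":dict(roof=(375,125),meas=(265,225),small=(332,277),jar=(300,280)),"side":dict(roof=(270,155),meas=(330,235),small=(385,220),jar=(403,220))}[n]
    vis=d["pixels"][:,:,::-1].copy();vis=cv2.resize(vis,None,fx=4,fy=4,interpolation=cv2.INTER_CUBIC)
    for k,(h,lo,hi,win) in dict(roof=(.148,.138,.16,90),meas=(.07,.05,.085,45),small=(.045,.03,.06,22),jar=(.1,.09,.11,22)).items():
        m=((Z>lo)&(Z<hi)).astype(np.uint8);w=np.zeros_like(m);x,y=S[k];w[max(0,y-win):y+win,x-win:x+win]=1;m*=w
        _,l,st,_=cv2.connectedComponentsWithStats(m);i=1+np.argmax(st[1:,4]);m=(l==i).astype(np.uint8)
        c=cv2.findContours(m,0,2)[0];c=cv2.convexHull(max(c,key=len))
        for e in np.linspace(1,20,60):
            q=cv2.approxPolyDP(c,e,True)
            if len(q)<=4:break
        X=cast(d,q,h)[:,:2];print(n,k,m.sum(),q.reshape(-1,2).tolist(),np.round(X,3).tolist(),"sides",np.round(np.linalg.norm(X-np.roll(X,-1,0),axis=1),3),"c",np.round(X.mean(0),3))
        cv2.polylines(vis,[q*4+2],True,(0,255,0),1)
    cv2.imwrite(f"pics/{n}1.png",vis[280:1240,640:1920][::1,::1] if n=="scene" else vis[480:1080,800:1800])
    im=cv2.imread(f"pics/{n}1.png");f=min(800/im.shape[1],600/im.shape[0]);cv2.imwrite(f"pics/{n}1.png",cv2.resize(im,None,fx=f,fy=f))
E
```

```text
scene roof 5675 [[359, 79], [435, 123], [392, 169], [314, 118]] [[0.382, 0.307], [0.64, 0.322], [0.654, 0.122], [0.397, 0.107]] sides [0.258 0.201 0.258 0.201] c [0.518 0.215]
scene meas 669 [[271, 196], [291, 226], [259, 246], [238, 215]] [[0.458, -0.114], [0.559, -0.138], [0.543, -0.23], [0.441, -0.21]] sides [0.104 0.093 0.104 0.098] c [ 0.5   -0.173]
scene small 338 [[338, 260], [349, 282], [326, 292], [316, 270]] [[0.697, -0.114], [0.754, -0.137], [0.732, -0.193], [0.677, -0.17]] sides [0.061 0.06  0.059 0.059] c [ 0.715 -0.154]
scene jar 564 [[301, 270], [312, 285], [295, 296], [286, 280]] [[0.669, -0.21], [0.711, -0.218], [0.702, -0.261], [0.662, -0.25]] sides [0.043 0.044 0.042 0.04 ] c [ 0.686 -0.235]
side roof 2689 [[321, 156], [243, 178], [215, 152], [288, 133]] [[0.643, 0.112], [0.382, 0.102], [0.375, 0.303], [0.641, 0.321]] sides [0.262 0.201 0.266 0.209] c [0.51  0.209]
side meas 751 [[339, 225], [353, 250], [317, 259], [304, 233]] [[0.549, -0.135], [0.517, -0.244], [0.423, -0.229], [0.45, -0.119]] sides [0.114 0.096 0.113 0.1  ] c [ 0.485 -0.182]
side small 161 [[397, 213], [389, 229], [382, 229], [377, 215]] [[0.747, -0.138], [0.676, -0.19], [0.66, -0.18], [0.691, -0.117]] sides [0.088 0.019 0.071 0.06 ] c [ 0.694 -0.156]
side jar 288 [[392, 218], [408, 214], [414, 224], [398, 227]] [[0.66, -0.215], [0.709, -0.221], [0.691, -0.266], [0.647, -0.255]] sides [0.049 0.048 0.045 0.043] c [ 0.677 -0.239]
```

View pics/scene1.png

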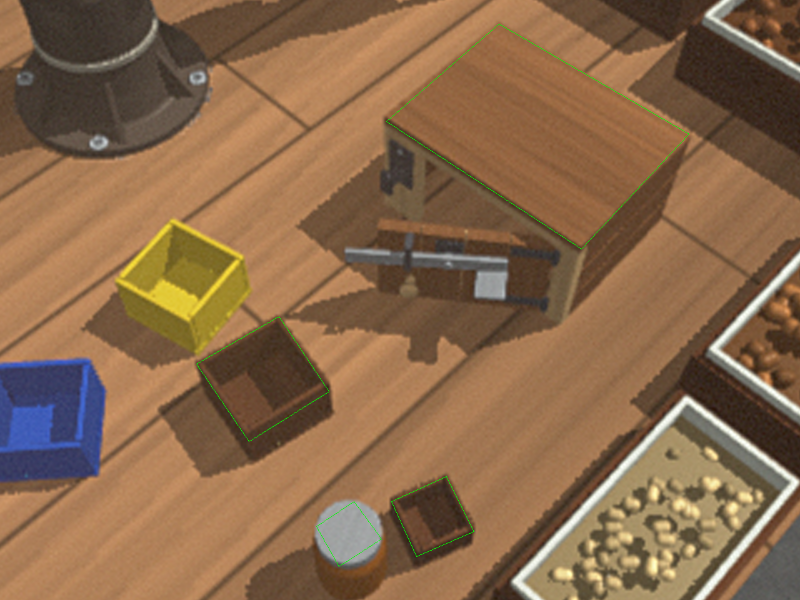

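The roof, measure, small measure and jar outlines fit well. The locker front faces -y, with the hinge on its right (crop 560,300) and the latch hook at crop (395,175). I'll go up and over for a wrist view.

arm_command:
  targets:
    - [[0, 0, -0.05, 0, 0, 0], [0, 0, -0.05, 0, 0, 0], [0, 0, -0.05, 0, 0, 0], [-0.036, -0.032, 0, 0, 0, 0], [-0.036, -0.032, 0, 0, 0, 0], [-0.036, -0.032, 0, 0, 0, 0], [-0.036, -0.032, 0, 0, 0, 0], [-0.036, -0.032, 0, 0, 0, 0], [-0.036, -0.032, 0, 0, 0, 0], [-0.036, -0.032, 0, 0, 0, 0]]
  jaw: 0.0

```text
clock: 1.35
position: [0.3833, 0.2769, 0.3955]
ee_rot: [-0.595, -3.085, 0.0]
force: [0.5, -0.1, 0.2]
width: 0.009
gripper_force: 0.0
```

arm_command:
  targets:
    - [[-0.036, -0.032, 0, 0, 0, 0], [-0.036, -0.032, 0, 0, 0, 0], [-0.036, -0.032, 0, 0, 0, 0], [-0.036, -0.032, 0, 0, 0, 0], [-0.036, -0.032, 0, 0, 0, 0], [-0.036, -0.032, 0, 0, 0, 0], [-0.036, -0.032, 0, 0, 0, 0], [0, 0, 0, 0, 0, 0.16], [0, 0, 0, 0, 0, 0.16], [0, 0, 0, 0, 0, 0.16]]

```text
clock: 2.6
position: [0.5334, -0.0232, 0.3953]
ee_rot: [-1.319, -2.851, 0.001]
force: [0.1, 0.1, 0.2]
width: 0.008
gripper_force: 0.0
```

arm_command:
  targets:
    - [[0, 0, 0, 0, 0, 0.16], [0, 0, 0, 0, 0, 0.16], [0, 0, 0, 0, 0, 0.16], [0, 0, 0, 0, 0, 0.171], [0, 0, 0, 0, 0, 0]]

```text
clock: 3.22
position: [0.5335, -0.0229, 0.3954]
ee_rot: [-2.154, -2.287, 0.001]
force: [-0.0, 0.3, 0.0]
width: 0.007
gripper_force: 0.0
```

```bash
python3 - <<'E'
from cell import arm
from h import *
s=arm.observe();d=arm.get_image("wrist");d["pos"]=s["position"];d["rot"]=s["ee_rot"]
cv2.imwrite("pics/w0.png",d["pixels"][:,:,::-1]);np.savez("pics/w0.npz",**d)
print(s["clock"],s["position"],s["joints"]);print(R.from_rotvec(s["ee_rot"]).as_matrix().round(3));print(d["T_tool_cam"].round(3))
E
```

```text
3.225 [ 0.53348095 -0.02292174  0.39543742] [-0.59355436  0.20717891  0.67682047  1.58151692 -0.1309457   1.39968712
  0.15529609]
[[-0.06   0.998 -0.001]
 [ 0.998  0.06  -0.   ]
 [-0.    -0.001 -1.   ]]
[[-0.    -0.958 -0.285  0.077]
 [ 1.    -0.     0.001 -0.001]
 [-0.001 -0.285  0.958 -0.139]
 [ 0.     0.     0.     1.   ]]
```

View pics/w0.png

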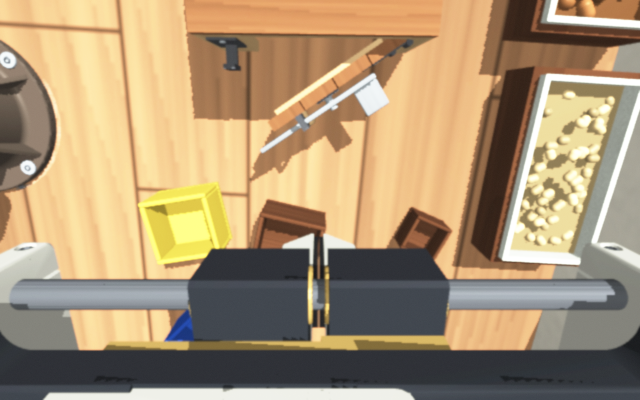

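The wrist view shows the roof front edge from (188,35) to (440,37), the catch at (231,52), the door top's free end near (272,118), the bar nose at (263,150) and the plate at (372,97).

```bash
cat >> h.py <<'E'
def wload(f):
    d=dict(np.load(f));T=np.eye(4);T[:3,:3]=R.from_rotvec(d["rot"]).as_matrix();T[:3,3]=d["pos"];T=T@d["T_tool_cam"]
    d["xyz"]=T[:3,3];d["rotation"]=R.from_matrix(T[:3,:3]).as_rotvec();return d
E
python3 - <<'E'
from h import *
d=wload("pics/w0.npz")
print("roof",cast(d,[(188,35),(440,37)],.148).round(4).tolist())
g=cv2.cvtColor(d["pixels"],cv2.COLOR_RGB2GRAY)
e=[]
for u in range(200,430,5):
    c=g[15:50,u].astype(int);e.append((u,15+np.argmin(np.diff(c))+.5))
E=cast(d,e,.148);k=np.polyfit(E[:,0],E[:,1],1)
r=E[:,1]-np.polyval(k,E[:,0]);m=abs(r)<.004;k=np.polyfit(E[m,0],E[m,1],1);print("front edge slope deg",np.degrees(np.arctan(k[0])),"y at x=.53",np.polyval(k,.53),m.sum())
print("nose",cast(d,(263,151),.09)[0],"plate",cast(d,(372,97),.091)[0])
W=cloud(d);Z=W[...,2]
m=(abs(Z-.122)<.012)
ys,xs=np.where(m&(np.indices(Z.shape)[0]<145)&(np.indices(Z.shape)[0]>38));p=W[ys,xs]
print(len(p));v=cv2.fitLine(p[:,:2].astype(np.float32),cv2.DIST_HUBER,0,.01,.01).ravel();print("doortop line",v)
o=(p[:,:2]-v[2:])@v[:2];print(v[2:]+v[:2]*np.percentile(o,1),v[2:]+v[:2]*np.percentile(o,99))
im=d["pixels"][25:165,180:450,::-1];cv2.imwrite("pics/w0c.png",cv2.resize(im,None,fx=2.9,fy=2.9,interpolation=cv2.INTER_CUBIC))
E
```

```text
roof [[0.3876, 0.1083, 0.148], [0.6522, 0.1223, 0.148]]
front edge slope deg 2.7030239049665092 y at x=.53 0.1180825465374453 46
nose [ 0.45889646 -0.01866995  0.09      ] plate [0.59590449 0.05835903 0.091     ]
2960
doortop line [0.83030844 0.5573041  0.55696934 0.0809917 ]
[0.46915615 0.02205137] [0.6323438  0.13158313]
```

View pics/w0c.png

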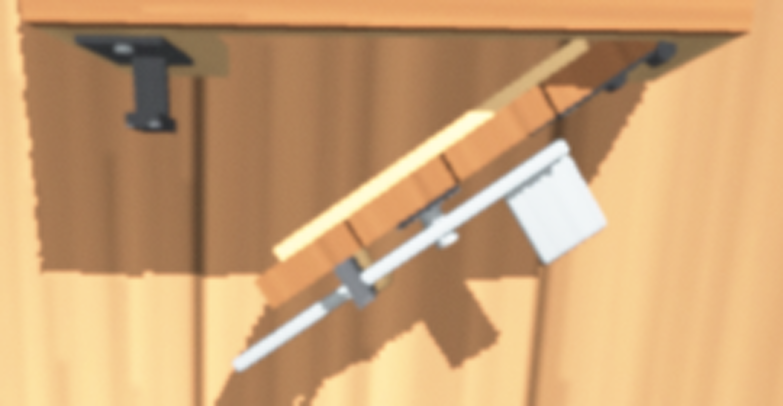

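```bash
cat >> h.py <<'E'
PH=np.radians(3.0);LX=np.array([-np.sin(PH),np.cos(PH),0]);LY=np.array([-np.cos(PH),-np.sin(PH),0])
O=np.array([.535,.1157,0])+.1*LX
def L2W(x,y,z): return O+x*LX+y*LY+np.array([0,0,z])
def W2L(p): p=np.asarray(p)-O; return np.array([p@LX,p@LY,p[2]])
def doorpt(q,s,out): # locker coords
    return -.1-np.sin(q)*s-np.cos(q)*out, -.094+np.cos(q)*s-np.sin(q)*out
def rows(pos,rotv,pts,step=.05):
    M=R.from_rotvec(rotv).as_matrix();p=np.array(pos)
    for t in pts:
        d=M.T@(t-p);n=max(1,int(np.ceil(np.linalg.norm(d)/step)));print(n,"x",(d/n).round(4).tolist());p=t
E
python3 - <<'E'
from cell import arm
from h import *
s=arm.observe();z=.112
f=lambda q,c=0:L2W(*doorpt(q,.14,-(.014+abs(.0095*np.cos(q))+.019*np.sin(q)+c)),z)
st=f(.555,.012)
up=st.copy();up[2]=s["position"][2]
rows(s["position"],s["ee_rot"],[up,st]+[f(q) for q in np.arange(.65,1.9,.1)],.05)
E
```

```text
3 x [0.0341, -0.0128, 0.0]
6 x [0.0, 0.0, 0.0472]
1 x [-0.0222, 0.0105, -0.0]
1 x [-0.0123, 0.0058, -0.0]
1 x [-0.0118, 0.0071, -0.0]
1 x [-0.0112, 0.0083, -0.0]
1 x [-0.0105, 0.0096, -0.0]
1 x [-0.0096, 0.0108, -0.0]
1 x [-0.0085, 0.0119, -0.0]
1 x [-0.0073, 0.0129, -0.0]
1 x [-0.006, 0.0137, -0.0]
1 x [-0.0045, 0.0145, -0.0]
1 x [-0.0031, 0.0136, -0.0]
1 x [-0.0018, 0.0136, -0.0]
1 x [-0.0005, 0.0139, -0.0]
```

arm_command:
  targets:
    - [[0.034, -0.013, 0, 0, 0, 0], [0.034, -0.013, 0, 0, 0, 0], [0.034, -0.013, 0, 0, 0, 0], [0, 0, 0.047, 0, 0, 0], [0, 0, 0.047, 0, 0, 0], [0, 0, 0.047, 0, 0, 0], [0, 0, 0.047, 0, 0, 0], [0, 0, 0.047, 0, 0, 0], [0, 0, 0.048, 0, 0, 0], [0, 0, 0, 0, 0, 0]]

```text
clock: 4.53
position: [0.4864, 0.0759, 0.1104]
ee_rot: [-2.15, -2.287, 0.009]
force: [0.8, -0.3, 0.6]
width: 0.007
gripper_force: 0.0
```

arm_command:
  targets:
    - [[-0.011, 0.005, 0, 0, 0, 0], [-0.011, 0.005, 0, 0, 0, 0], [-0.012, 0.006, 0, 0, 0, 0], [-0.012, 0.007, 0, 0, 0, 0], [-0.011, 0.008, 0, 0, 0, 0], [-0.011, 0.01, 0, 0, 0, 0], [-0.01, 0.011, 0, 0, 0, 0]]

```text
clock: 5.4
position: [0.546, 0.001, 0.1127]
ee_rot: [-2.155, -2.286, 0.0]
force: [-0.3, -0.3, 0.4]
width: 0.002
gripper_force: 0.3
```

```bash
python3 - <<'E'
from cell import arm
from h import *
s=arm.observe();print(s["clock"],s["position"],W2L(s["position"]),s["force"],s["ft_torque"])
d=arm.get_image("scene");cv2.imwrite("pics/s2.png",cv2.resize(d["pixels"][60:320,150:500,::-1],None,fx=2,fy=2))
E
```

```text
5.4 [0.54598519 0.00096452 0.11266785] [-0.21515316 -0.00496535  0.11266785] [-0.30047224 -0.26570265  0.37095367] [ 0.01351275  0.07918483 -0.00653207]
```

View pics/s2.png

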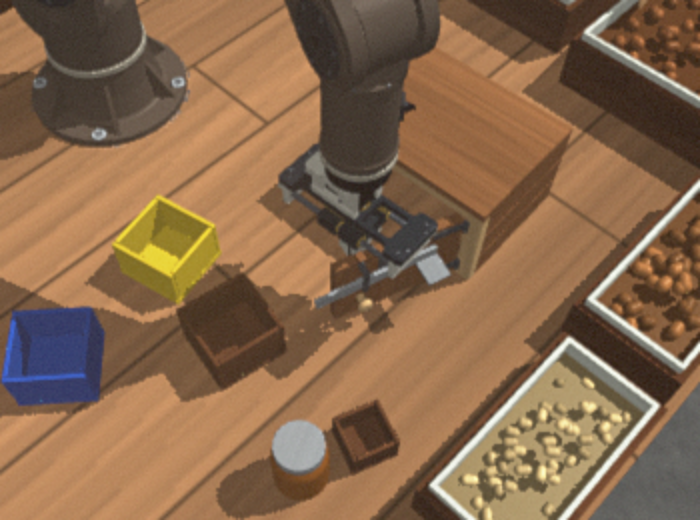

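The door swings with the finger and is now at about 1.1 rad; the gripper body is clear. I'll continue.

arm_command:
  targets:
    - [[-0.0085, 0.012, 0, 0, 0, 0], [-0.007, 0.013, 0, 0, 0, 0], [-0.006, 0.0137, 0, 0, 0, 0], [-0.0045, 0.0145, 0, 0, 0, 0], [-0.0015, 0.007, 0, 0, 0, 0], [-0.0015, 0.007, 0, 0, 0, 0], [-0.001, 0.007, 0, 0, 0, 0], [-0.001, 0.007, 0, 0, 0, 0], [0, 0.007, 0, 0, 0, 0], [0, 0.007, 0, 0, 0, 0]]

```text
clock: 6.7
position: [0.6425, -0.0235, 0.1128]
ee_rot: [-2.155, -2.286, -0.0]
force: [-0.1, 0.2, 0.2]
width: 0.007
gripper_force: 0.2
```

```bash
python3 - <<'E'
from cell import arm
from h import *
s=arm.observe();p=W2L(s["position"]);print(s["clock"],s["position"],p,s["joints"])
print("q by geometry", [round(q,2) for q in np.arange(1.4,2,.01) if abs(np.array(doorpt(q,.14,-(.014+abs(.0095*np.cos(q))+.019*np.sin(q))))-p[:2]).sum()<.004])
E
```

```text
6.7 [ 0.64251843 -0.02352401  0.11275464] [-0.24466029 -0.10008466  0.11275464] [-0.36360335  0.62750259  0.48876452  1.6981904  -0.35802006  0.90585652
  0.32875378]
q by geometry [np.float64(1.84), np.float64(1.85), np.float64(1.86), np.float64(1.87), np.float64(1.88)]
```

arm_command:
  targets:
    - [[0, -0.03, 0, 0, 0, 0], [0, 0, -0.05, 0, 0, 0], [0, 0, -0.05, 0, 0, 0], [0, 0, -0.05, 0, 0, 0], [0, 0, -0.05, 0, 0, 0], [-0.06, -0.03, -0.01, 0, 0, 0], [-0.06, -0.03, -0.01, 0, 0, 0], [-0.06, -0.03, -0.01, 0, 0, 0], [-0.06, -0.03, 0, 0, 0, 0], [-0.055, -0.05, 0, 0, 0, 0]]
  jaw: 0.05

```text
clock: 7.95
position: [0.4748, -0.3041, 0.3407]
ee_rot: [2.154, 2.285, -0.0]
force: [0.2, -0.5, 0.0]
width: 0.544
gripper_force: 0.0
```

arm_command:
  targets:
    - [[0, 0, 0, 0, 0, 0], [0, 0, 0, 0, 0, 0]]

```text
clock: 8.2
position: [0.4757, -0.3017, 0.3405]
ee_rot: [2.155, 2.285, 0.001]
force: [-0.5, 1.0, -0.1]
width: 0.548
gripper_force: 0.0
```

```bash
python3 - <<'E'
from cell import arm
from h import *
s=arm.observe();d=arm.get_image("wrist");d["pos"]=s["position"];d["rot"]=s["ee_rot"]
cv2.imwrite("pics/w1.png",d["pixels"][:,:,::-1]);np.savez("pics/w1.npz",**d)
print(s["clock"],s["position"],s["joints"],s["width"])
E
```

```text
8.2 [ 0.47567849 -0.30173037  0.34053596] [-0.03926593  0.29774387  0.68655905  1.61820028 -0.19525265  1.29506267
  0.73768855] 0.5479607549051991
```

View pics/w1.png

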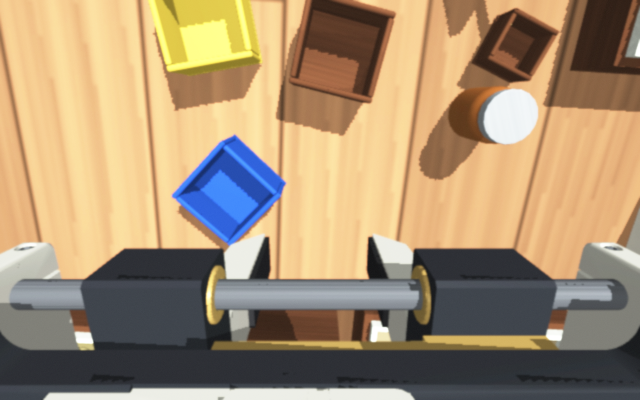

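The measure's rim corners are at (395,12), (371,102) and (291,84). Yellow reaches (260,60), blue spans (173,195)-(285,185) with its top at (235,137), and the jar lid is at (508,117).

```bash
python3 - <<'E'
from h import *
d=wload("pics/w1.npz")
M=cast(d,[(395,12),(371,102),(291,84)],.07);print("measure",M.round(4).tolist())
c=(M[0]+M[2])/2;v=M[1]-M[2];print("c",c,"front yaw deg",np.degrees(np.arctan2(v[1],v[0])),np.linalg.norm(v),np.linalg.norm(M[0]-M[1]),"L",W2L(c))
print("yellow",cast(d,[(260,60),(165,72)],.07).round(3).tolist(),"blue",cast(d,[(285,185),(235,137),(173,195),(229,244)],.07).round(3).tolist(),"jar",cast(d,[(508,117)],.1).round(3).tolist(),"small",cast(d,[(515,9),(557,40),(525,81),(474,55)],.045).round(3).tolist())
E
```

```text
measure [[0.5492, -0.1305, 0.07], [0.5328, -0.2264, 0.07], [0.4383, -0.2119, 0.07]]
c [ 0.49377056 -0.17120457  0.07      ] front yaw deg -8.742367170581351 0.09561488665970656 0.09727700252048431 L [-0.38435359  0.05618836  0.07      ]
yellow [[0.402, -0.188, 0.07], [0.294, -0.207, 0.07]] blue [[0.435, -0.333, 0.07], [0.373, -0.277, 0.07], [0.293, -0.354, 0.07], [0.363, -0.418, 0.07]] jar [[0.681, -0.233, 0.1]] small [[0.693, -0.113, 0.045], [0.75, -0.143, 0.045], [0.723, -0.191, 0.045], [0.655, -0.165, 0.045]]
```

arm_command:
  targets:
    - [[0, 0, 0, 0, 0, 0.117], [0, 0, 0, 0, 0, 0.118], [0.046, -0.004, 0, 0, 0, 0], [0, 0, 0.048, 0, 0, 0], [0, 0, 0.048, 0, 0, 0], [0, 0, 0.048, 0, 0, 0], [0, 0, 0.048, 0, 0, 0], [0, 0, 0.048, 0, 0, 0], [0, 0, 0.048, 0, 0, 0], [0, 0, 0, 0, 0, 0]]

```text
clock: 9.5
position: [0.4782, -0.2534, 0.0495]
ee_rot: [-2.401, -2.016, 0.004]
force: [0.1, 0.0, -0.0]
width: 0.542
gripper_force: 0.0
```

```bash
python3 - <<'E'
from cell import arm
from h import *
s=arm.observe();print(s["clock"],s["position"],W2L(s["position"]),R.from_rotvec(s["ee_rot"]).as_matrix().round(3).tolist(),s["force"])
E
```

```text
9.5 [ 0.47815371 -0.25341687  0.04953436] [-0.4656359   0.07608647  0.04953436] [[0.173, 0.985, -0.006], [0.985, -0.173, 0.003], [0.002, -0.006, -1.0]] [ 0.10010192  0.0311216  -0.04935501]
```

arm_command:
  targets:
    - [[0.02, 0, 0, 0, 0, 0], [0.015, 0, 0, 0, 0, 0], [0.018, 0, 0, 0, 0, 0], [0.02, 0, 0, 0, 0, 0], [0.02, 0, 0, 0, 0, 0], [0.02, 0, 0, 0, 0, 0], [0.02, 0, 0, 0, 0, 0], [0.02, 0, 0, 0, 0, 0], [0.019, 0, 0, 0, 0, 0]]

```text
clock: 10.62
position: [0.5101, -0.0854, 0.0532]
ee_rot: [2.407, 2.018, 0.002]
force: [-0.3, -1.3, 1.5]
width: 0.544
gripper_force: 1.0
```

arm_command:
  targets:
    - [[0.01, 0.0017, 0, 0, 0, -0.028], [0.01, 0.0017, 0, 0, 0, -0.028], [0.01, 0.0017, 0, 0, 0, -0.028], [0.01, 0.0017, 0, 0, 0, -0.028], [0.01, 0.0017, 0, 0, 0, -0.028], [0.01, 0.0017, 0, 0, 0, -0.028], [0.01, 0.0017, 0, 0, 0, -0.028], [0.01, 0.0017, 0, 0, 0, -0.028], [0, 0, 0, 0, 0, 0]]

```text
clock: 11.75
position: [0.5292, -0.0066, 0.0522]
ee_rot: [-2.164, -2.276, -0.001]
force: [-0.1, -0.0, -0.7]
width: 0.543
gripper_force: 0.0
```

```bash
python3 - <<'E'
from cell import arm
from h import *
s=arm.observe();print(s["clock"],s["position"],W2L(s["position"]),s["joints"],R.from_rotvec(s["ee_rot"]).as_matrix().round(3).tolist(),s["force"])
d=arm.get_image("scene");cv2.imwrite("pics/s3.png",cv2.resize(d["pixels"][60:320,150:500,::-1],None,fx=2,fy=2))
E
```

```text
11.75 [ 0.52922146 -0.00658764  0.05221207] [-0.22181762  0.01217066  0.05221207] [-0.4473829   0.57163439  0.50114268  2.031789   -0.44816049  0.64574993
  0.40136105] [[-0.05, 0.999, -0.0], [0.999, 0.05, 0.001], [0.001, -0.0, -1.0]] [-0.06864618 -0.02708615 -0.74876416]
```

View pics/s3.png

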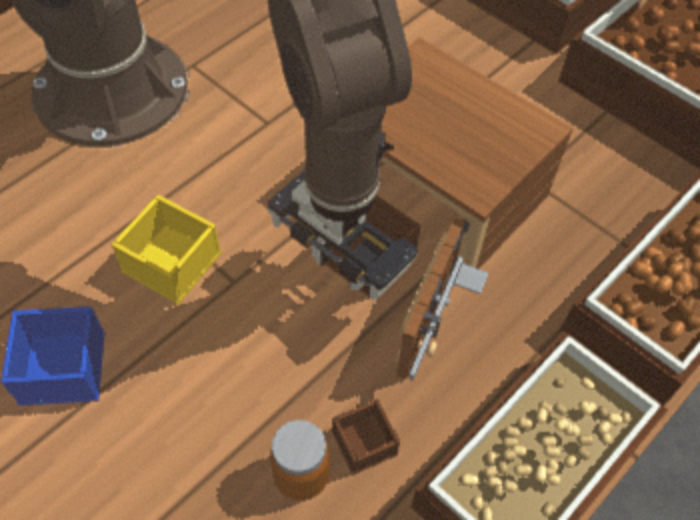

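The measure is square and half into the doorway, and the door stands wide open; the jar and small measure are untouched. I'll back off, raise and tilt the tool for the deep push.

arm_command:
  targets:
    - [[-0.04, 0, 0, 0, 0, 0], [-0.04, 0, -0.04, 0, 0, 0], [-0.03, 0, -0.05, 0, 0, 0], [0, 0, -0.03, 0, 0.153, 0], [0, 0, 0, 0, 0.153, 0], [0, 0, 0, 0, 0.153, 0], [0, 0, 0, 0, 0.153, 0], [0, 0, 0, 0, 0.153, 0], [0, 0, 0, 0, 0.153, 0], [0, 0, 0, 0, 0, 0]]

```text
clock: 13.05
position: [0.5334, -0.1201, 0.1698]
ee_rot: [-1.63, -1.698, -0.801]
force: [0.7, -0.1, 0.2]
width: 0.547
gripper_force: 0.0
```

```bash
python3 - <<'E'
from cell import arm
from h import *
s=arm.observe();print(s["clock"],s["position"],W2L(s["position"]),s["joints"],R.from_rotvec(s["ee_rot"]).as_matrix().round(3).tolist(),s["force"])
E
```

```text
13.05 [ 0.53335568 -0.12010654  0.16975406] [-0.33539732  0.01398323  0.16975406] [ 0.36041748  0.75011177  0.30564122  1.6448801  -0.84981098  1.56722648
  1.0714941 ] [[-0.023, 0.999, -0.038], [0.606, 0.044, 0.794], [0.795, -0.005, -0.606]] [ 0.73040678 -0.11484224  0.21995808]
```

arm_command:
  targets:
    - [[0, 0, 0, 0, 0.153, 0], [0, 0, 0, 0, 0.153, 0], [0, 0, 0, 0, 0.05, 0], [0, 0, 0, 0, 0, 0], [0, 0, 0, 0, 0, 0]]

```text
clock: 13.68
position: [0.535, -0.1172, 0.1734]
ee_rot: [-1.384, -1.456, -1.022]
force: [-0.1, -0.4, -0.0]
width: 0.542
gripper_force: 0.0
```

```bash
python3 - <<'E'
from cell import arm
from h import *
s=arm.observe();M=R.from_rotvec(s["ee_rot"]).as_matrix();print(s["clock"],s["position"],W2L(s["position"]),s["joints"],M.round(3).tolist(),s["force"])
tip=s["position"]+.019*M[:,2];print("tip",W2L(tip),"tilt",np.degrees(np.arccos(-M[2,2])))
d=arm.get_image("side");cv2.imwrite("pics/sd3.png",d["pixels"][:,:,::-1]);np.savez("pics/sd3.npz",**d)
t1=L2W(-.25,.006,.052+0);t2=t1.copy();t2[2]=0.042;a=np.array(s["position"])
t0=L2W(-.30,.006,.042)
rows(s["position"],s["ee_rot"],[t0,L2W(-.235,.006,.042),L2W(-.094,.006,.042)],.05)
E
```

```text
13.675 [ 0.53501813 -0.11723978  0.17340575] [-0.33262149  0.01217302  0.17340575] [ 0.49041995  0.92765088  0.20386368  1.55757912 -0.94892626  1.80279037
  1.13900167] [[-0.016, 0.999, -0.047], [0.295, 0.05, 0.954], [0.955, 0.002, -0.296]] [-0.1157821  -0.35412277 -0.00180307]
tip [-0.31447105  0.01211148  0.16778812] tilt 72.80259555304639
3 x [-0.0386, 0.0019, 0.0233]
2 x [0.0096, -0.0001, 0.031]
3 x [0.0139, -0.0001, 0.0449]
```

View pics/sd3.png

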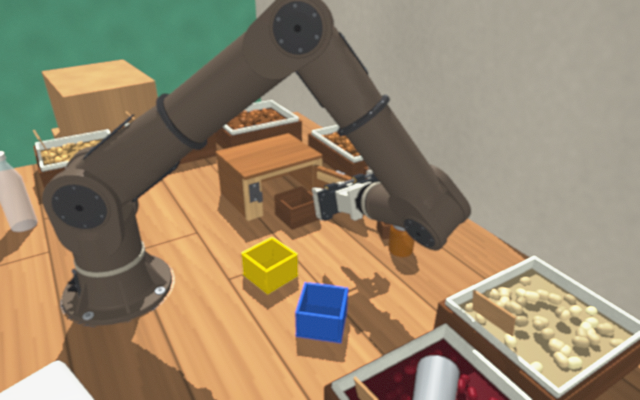

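The side view shows the tilted gripper at (330,200), with the measure in front of it at (295,205). The wrist elbow at (435,220) hangs near the jar at (402,238), so I need its clearance before lowering.

```bash
python3 - <<'E'
from h import *
d=dict(np.load("pics/sd3.npz"));d["z_map"]=cv2.medianBlur(d["z_map"],3);W=cloud(d)
sub=W[165:255,365:475].reshape(-1,3);sub=sub[(sub[:,2]>.12)&(sub[:,0]<.85)&(sub[:,1]<.1)]
print(len(sub))
for y0 in np.arange(-.5,0,.04):
    b=sub[(sub[:,1]>=y0)&(sub[:,1]<y0+.04)]
    if len(b)>4: print(round(y0,2),len(b),"x",b[:,0].min().round(3),b[:,0].max().round(3),"z",np.percentile(b[:,2],[1,50,99]).round(3))
E
```

```text
6461
-0.5 2526 x 0.478 0.606 z [0.227 0.309 0.353]
-0.46 2040 x 0.457 0.571 z [0.23  0.358 0.394]
-0.42 641 x 0.44 0.523 z [0.227 0.349 0.393]
-0.38 285 x 0.441 0.526 z [0.213 0.25  0.377]
-0.34 428 x 0.502 0.54 z [0.198 0.249 0.277]
-0.3 172 x 0.501 0.555 z [0.199 0.261 0.272]
-0.26 27 x 0.529 0.554 z [0.248 0.252 0.255]
-0.22 74 x 0.579 0.616 z [0.214 0.221 0.232]
-0.18 49 x 0.594 0.623 z [0.211 0.22  0.23 ]
```

arm_command:
  targets:
    - [[0.0125, 0.003, 0.04, 0, 0, 0], [0.0125, 0.003, 0.04, 0, 0, 0], [-0.028, 0, 0.009, 0, 0, 0], [-0.028, 0, 0.009, 0, 0, 0], [-0.028, 0, 0.009, 0, 0, 0], [-0.028, 0, 0.0085, 0, 0, 0], [0, 0, 0, 0, 0, 0]]

```text
clock: 14.6
position: [0.5361, -0.0322, 0.0548]
ee_rot: [-1.383, -1.452, -1.021]
force: [0.6, -0.4, 0.4]
width: 0.541
gripper_force: 0.0
```

```bash
python3 - <<'E'
from cell import arm
from h import *
s=arm.observe();M=R.from_rotvec(s["ee_rot"]).as_matrix();print(s["clock"],s["joints"],s["force"])
tip=s["position"]+.019*M[:,2];print("tip",W2L(tip),"TCP",W2L(s["position"]),"tilt",np.degrees(np.arccos(-M[2,2])))
t=W2L(s["position"])
rows(s["position"],s["ee_rot"],[L2W(-.098,.006,.052)],.012)
E
```

```text
14.6 [ 0.40893694  1.06216471  0.15243542  1.66987606 -1.02636324  1.60066686
  1.27998575] [ 0.61149816 -0.39906056  0.36621922]
tip [-0.22955383  0.00657356  0.04921641] TCP [-0.24772006  0.0066262   0.05478284] tilt 72.96413412239818
13 x [0.0032, 0.0, 0.0111]
```

arm_command:
  targets:
    - [[0.0032, 0, 0.0112, 0, 0, 0], [0.0032, 0, 0.0112, 0, 0, 0], [0.0032, -0.001, 0.0112, 0, 0, 0], [0.0032, 0, 0.0112, 0, 0, 0], [0.0032, 0, 0.0112, 0, 0, 0], [0.0032, 0, 0.0112, 0, 0, 0], [0.0032, 0, 0.0112, 0, 0, 0], [0.0032, 0, 0.0112, 0, 0, 0], [0.0032, 0, 0.0112, 0, 0, 0], [0.0032, 0, 0.0112, 0, 0, 0]]

```text
clock: 15.85
position: [0.5298, 0.0843, 0.0532]
ee_rot: [-1.384, -1.451, -1.024]
force: [0.3, -2.0, 1.8]
width: 0.544
gripper_force: 1.1
```

arm_command:
  targets:
    - [[0.0032, 0, 0.0112, 0, 0, 0], [0.0032, 0, 0.0112, 0, 0, 0], [0.002, 0, 0.007, 0, 0, 0], [0, 0, 0, 0, 0, 0]]

```text
clock: 16.35
position: [0.5281, 0.1149, 0.0527]
ee_rot: [-1.382, -1.452, -1.023]
force: [-0.1, 0.0, 0.6]
width: 0.545
gripper_force: 0.0
```

```bash
python3 - <<'E'
from cell import arm
from h import *
s=arm.observe();M=R.from_rotvec(s["ee_rot"]).as_matrix();print(s["clock"],s["joints"],s["force"])
tip=s["position"]+.019*M[:,2];print("tip",W2L(tip),"TCP",W2L(s["position"]),"tilt",np.degrees(np.arccos(-M[2,2])))
E
```

```text
16.35 [ 0.25337106  1.01327415  0.05905111  1.86665195 -1.19075864  1.41342722
  1.33627492] [-0.05725352  0.00185426  0.55771608]
tip [-0.0823165   0.00682681  0.04716998] TCP [-0.10048816  0.00688875  0.05271856] tilt 73.020423997917
```

arm_command:
  targets:
    - [[0.002, -0.001, 0.008, 0, 0, 0], [0.002, 0, 0.008, 0, 0, 0], [0.001, 0, 0.004, 0, 0, 0], [0, 0, 0, 0, 0, 0]]

```text
clock: 16.85
position: [0.5262, 0.1351, 0.0516]
ee_rot: [-1.383, -1.452, -1.023]
force: [-0.1, -0.3, 0.3]
width: 0.542
gripper_force: 0.0
```

```bash
python3 - <<'E'
from cell import arm
from h import *
s=arm.observe();M=R.from_rotvec(s["ee_rot"]).as_matrix();print(s["clock"],s["force"])
tip=s["position"]+.019*M[:,2];print("tip",W2L(tip),"TCP",W2L(s["position"]))
E
```

```text
16.85 [-0.08746783 -0.28523441  0.30666345]
tip [-0.0620057   0.00767691  0.04609641] TCP [-0.08017681  0.00774437  0.05164674]
```

arm_command:
  targets:
    - [[-0.014, 0, -0.048, 0, 0, 0], [-0.014, 0, -0.048, 0, 0, 0], [-0.014, 0, -0.048, 0, 0, 0], [-0.01, 0, -0.036, 0, 0, 0], [0.048, 0, -0.015, 0, 0, 0], [0.048, 0, -0.015, 0, 0, 0], [0.048, 0, -0.015, 0, 0, 0], [0, 0, 0, 0, -0.16, 0], [0, 0, 0, 0, -0.16, 0], [0, 0, 0, 0, -0.16, 0]]

```text
clock: 18.1
position: [0.5355, -0.0542, 0.2056]
ee_rot: [-1.711, -1.793, -0.713]
force: [0.1, 1.2, -0.3]
width: 0.548
gripper_force: 0.0
```

arm_command:
  targets:
    - [[0, 0, 0, 0, -0.16, 0], [0, 0, 0, 0, -0.16, 0], [0, 0, 0, 0, -0.16, 0], [0, 0, 0, 0, -0.16, 0], [0, 0, 0, 0, -0.154, 0], [0, 0, 0, 0, 0, 0], [0, 0, 0, 0, 0, 0]]
  jaw: 0.0

```text
clock: 18.98
position: [0.535, -0.054, 0.2053]
ee_rot: [-2.167, -2.272, -0.001]
force: [-1.3, -1.0, -0.5]
width: 0.002
gripper_force: 0.0
```

```bash
python3 - <<'E'
from cell import arm
from h import *
s=arm.observe();M=R.from_rotvec(s["ee_rot"]).as_matrix();print(s["clock"],s["position"],W2L(s["position"]),M.round(3).tolist(),s["width"],s["joints"])
d=arm.get_image("scene");cv2.imwrite("pics/s4.png",cv2.resize(d["pixels"][60:320,150:500,::-1],None,fx=2,fy=2))
E
```

```text
18.975 [ 0.53501823 -0.05404221  0.20530087] [-0.26951054  0.00886542  0.20530087] [[-0.047, 0.999, -0.001], [0.999, 0.047, 0.002], [0.002, -0.001, -1.0]] 0.0017968145084502462 [-0.40376414  0.35639853  0.53906784  1.87119337 -0.22059926  0.97362396
  0.28001564]
```

View pics/s4.png

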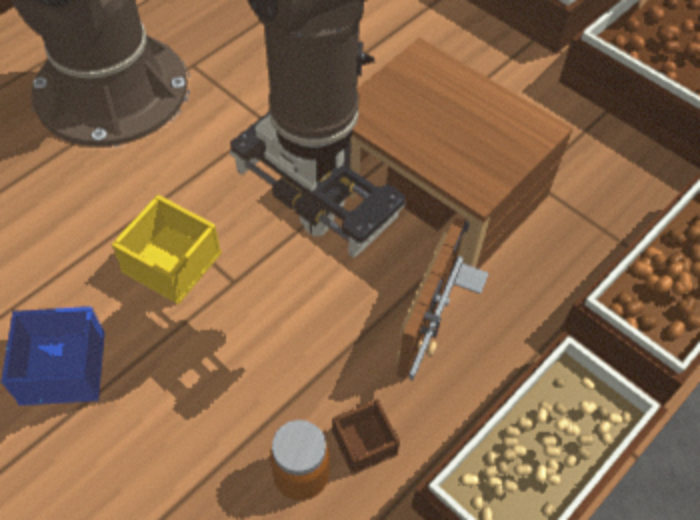

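The measure has gone in out of sight, the door stands at about 1.85, and the jar and small measure are in place. I'll check the measure in the side depth map and plan the door swing.

```bash
python3 - <<'E'
from cell import arm
from h import *
d=arm.get_image("side");d["z_map"]=cv2.medianBlur(d["z_map"],3);W=cloud(d).reshape(-1,3);Lc=np.array([(W-O)@LX,(W-O)@LY,W[:,2]]).T
m=(abs(Lc[:,1])<.085)&(Lc[:,0]>-.092)&(Lc[:,0]<.08)&(Lc[:,2]>.02)&(Lc[:,2]<.11);p=Lc[m];print(len(p),np.percentile(p,[2,25,50,75,98],axis=0).round(3).tolist())
s=arm.observe();z=.130
f=lambda q,c=0:L2W(*doorpt(q,.11,(abs(.0095*np.cos(q))+.019*np.sin(q)+c)),z)
st=f(1.86,.025);up=st.copy();up[2]=.205
rows(s["position"],s["ee_rot"],[up,st]+[f(q) for q in np.arange(1.75,.25,-.1)],.05)
E
```

```text
652 [[-0.06, -0.029, 0.021], [-0.058, -0.018, 0.033], [-0.057, 0.011, 0.044], [-0.014, 0.041, 0.059], [0.036, 0.068, 0.069]]
4 x [0.02, 0.0444, 0.0001]
2 x [-0.0, 0.0, 0.0375]
1 x [-0.0126, -0.0356, 0.0]
1 x [-0.0036, -0.0113, 0.0]
1 x [-0.0024, -0.0114, 0.0]
1 x [-0.0013, -0.0103, 0.0]
1 x [-0.0003, -0.0106, 0.0]
1 x [0.0007, -0.0108, 0.0]
1 x [0.0019, -0.0108, 0.0]
1 x [0.003, -0.0108, 0.0]
1 x [0.0042, -0.0106, 0.0]
1 x [0.0054, -0.0103, 0.0]
1 x [0.0066, -0.0098, 0.0]
1 x [0.0077, -0.0092, 0.0]
1 x [0.0088, -0.0084, 0.0]
1 x [0.0098, -0.0075, 0.0]
1 x [0.0107, -0.0064, 0.0]
```

arm_command:
  targets:
    - [[0.02, 0.044, 0, 0, 0, 0], [0.02, 0.044, 0, 0, 0, 0], [0.02, 0.044, 0, 0, 0, 0], [0.02, 0.045, 0, 0, 0, 0], [0, 0, 0.0375, 0, 0, 0], [0, 0, 0.0375, 0, 0, 0], [-0.006, -0.018, 0, 0, 0, 0], [-0.006, -0.018, 0, 0, 0, 0], [-0.004, -0.011, 0, 0, 0, 0], [-0.0025, -0.011, 0, 0, 0, 0]]

```text
clock: 20.32
position: [0.6513, 0.0121, 0.1305]
ee_rot: [2.17, 2.272, 0.001]
force: [1.3, 0.3, 0.0]
width: 0.007
gripper_force: 0.4
```

arm_command:
  targets:
    - [[-0.0015, -0.0105, 0, 0, 0, 0], [0, -0.0105, 0, 0, 0, 0], [0.0005, -0.011, 0, 0, 0, 0], [0.002, -0.011, 0, 0, 0, 0], [0.003, -0.011, 0, 0, 0, 0], [0.004, -0.0105, 0, 0, 0, 0], [0.0055, -0.01, 0, 0, 0, 0], [0.0065, -0.01, 0, 0, 0, 0], [0.0075, -0.009, 0, 0, 0, 0]]

```text
clock: 21.45
position: [0.5559, 0.0371, 0.1304]
ee_rot: [-2.167, -2.274, 0.0]
force: [1.1, 0.2, 0.3]
width: 0.002
gripper_force: 0.4
```

arm_command:
  targets:
    - [[0.0085, -0.0085, 0, 0, 0, 0], [0.0095, -0.0075, 0, 0, 0, 0], [0.01, -0.006, 0, 0, 0, 0], [0, 0, 0, 0, 0, 0]]

```text
clock: 21.95
position: [0.5326, 0.0648, 0.1302]
ee_rot: [-2.165, -2.275, 0.0]
force: [-1.1, -0.0, 0.3]
width: 0.006
gripper_force: 0.0
```

```bash
python3 - <<'E'
from cell import arm
from h import *
s=arm.observe();p=W2L(s["position"]);print(s["clock"],p,s["force"])
best=min(np.arange(0,1.5,.005),key=lambda q:np.linalg.norm(np.array(doorpt(q,.11,.0095*np.cos(q)+.019*np.sin(q)))-p[:2]));print("q est",best)
d=arm.get_image("scene");cv2.imwrite("pics/s5.png",cv2.resize(d["pixels"][60:320,200:500,::-1],None,fx=2.3,fy=2.3))
E
```

```text
21.95 [-0.15067795  0.00503088  0.1302372 ] [-1.06373228 -0.02347251  0.31815933]
q est 0.335
```

View pics/s5.png

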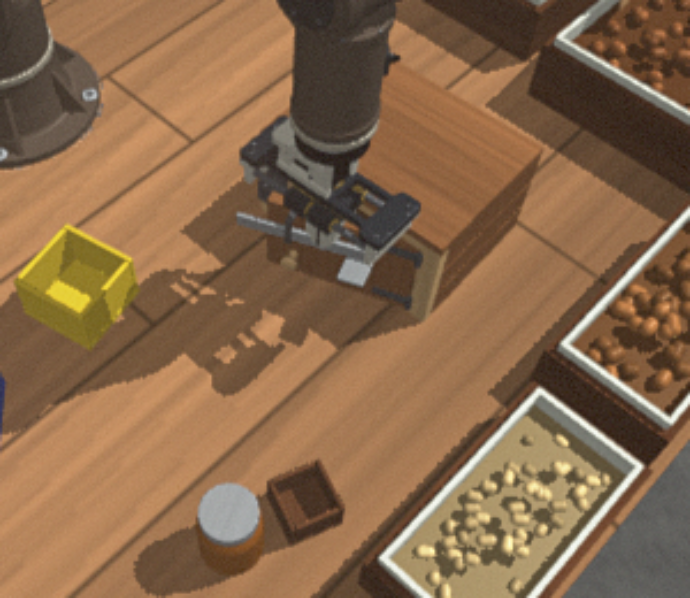

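The door follows to about 0.33 rad, with the bar nose clear of the catch and the plate visible at (355,270). I have used up my picture allowance (one over, in fact), so from here I go by numbers only. Next I tilt the tool for the plate.

arm_command:
  targets:
    - [[-0.03, 0, 0, 0, 0, 0], [0, 0, -0.05, 0, 0, -0.17], [0, 0, 0, 0, 0.175, 0], [0, 0, 0, 0, 0.175, 0], [0, 0, 0, 0, 0, 0], [0, 0, 0, 0, 0, 0]]

```text
clock: 22.75
position: [0.5347, 0.0332, 0.18]
ee_rot: [-1.787, -2.224, -0.314]
force: [0.0, 1.1, -0.1]
width: 0.006
gripper_force: 0.0
```

```bash
cat > st.py <<'E'
from cell import arm
from h import *
from scipy.optimize import least_squares
s=arm.observe();M=R.from_rotvec(s["ee_rot"]).as_matrix();P=s["position"]
tip=P+.019*M[:,2];low=tip-.0095*M[:,0];front=tip+.0095*M[:,0]
print("t",s["clock"],"tip L",W2L(tip).round(4),"low",W2L(low).round(4),"front",W2L(front).round(4),"F",s["force"].round(2))
print("M",M.round(3).tolist())
E
cat > dr.py <<'E'
from h import *
from cell import arm
# door plane from scene depth: door top/outer band
d=arm.get_image("scene");d["z_map"]=cv2.medianBlur(d["z_map"],3);W=cloud(d).reshape(-1,3);px=d["pixels"].reshape(-1,3)
L=np.array([(W-O)@LX,(W-O)@LY,W[:,2]]).T
m=(L[:,2]>.02)&(L[:,2]<.075)&(L[:,1]>-.08)&(L[:,1]<.085)&(L[:,0]<-.09)&(L[:,0]>-.2)
p=L[m];r=p[:,:2]+[.1,.094];q=np.arctan2(-r[:,0],r[:,1]);print("door q from depth",len(p),np.percentile(q,[10,50,90]).round(3))
E
python3 st.py; python3 dr.py; python3 - <<'E'
from cell import arm
from h import *
s=arm.observe();M=R.from_rotvec(s["ee_rot"]).as_matrix()
q=.33
xy=doorpt(q,.052,.030);hi=L2W(*xy,.125)-.019*M[:,2];lo=L2W(*xy,.098)-.019*M[:,2]
rows(s["position"],s["ee_rot"],[hi,lo])
E
```

```text
t 22.75 tip L [-0.176   0.0057  0.1622] low [-0.1848  0.0043  0.1589] front [-0.1672  0.0072  0.1654] F [ 0.02  1.09 -0.12]
M [[-0.202, 0.977, -0.074], [0.918, 0.215, 0.333], [0.342, -0.001, -0.94]]
door q from depth 503 [0.234 0.3   0.326]
2 x [0.0026, 0.0322, 0.0208]
1 x [-0.0092, 0.0, 0.0254]
```

arm_command:
  targets:
    - [[0.0026, 0.032, 0.021, 0, 0, 0], [0.0026, 0.032, 0.021, 0, 0, 0], [-0.009, 0, 0.0255, 0, 0, 0], [0, 0, 0, 0, 0, 0]]

```text
clock: 23.3
position: [0.5914, 0.0689, 0.114]
ee_rot: [-1.78, -2.225, -0.31]
force: [0.2, 0.5, 0.3]
width: 0.009
gripper_force: 0.0
```

```bash
python3 st.py
```

```text
t 23.3 tip L [-0.1433 -0.0527  0.0962] low [-0.1521 -0.0542  0.0929] front [-0.1345 -0.0512  0.0995] F [0.24 0.52 0.25]
M [[-0.205, 0.975, -0.079], [0.917, 0.22, 0.334], [0.343, -0.004, -0.939]]
```

arm_command:
  targets:
    - [[-0.0017, 0, 0.0047, 0, 0, 0], [-0.0017, 0, 0.0047, 0, 0, 0], [0, 0, 0, 0, 0, 0]]

```text
clock: 23.68
position: [0.593, 0.0665, 0.106]
ee_rot: [-1.786, -2.224, -0.316]
force: [0.2, 0.5, 0.8]
width: 0.008
gripper_force: 0.2
```

```bash
python3 st.py; cat > bar.py <<'E'
from h import *
from cell import arm
for n in("scene","side"):
    d=arm.get_image(n);W=cloud(d).reshape(-1,3);px=d["pixels"].reshape(-1,3).astype(int)
    L=np.array([(W-O)@LX,(W-O)@LY,W[:,2]]).T
    g=(px.max(1)-px.min(1)<25)&(px.mean(1)>90)
    m=g&(L[:,2]>.06)&(L[:,2]<.15)&(L[:,1]>.06)&(L[:,1]<.14)&(L[:,0]<-.095)&(L[:,0]>-.23)
    p=L[m];print(n,len(p))
    if len(p)>6:
        for a in np.arange(.06,.14,.02):
            b=p[(p[:,1]>a)&(p[:,1]<a+.02)]
            if len(b): print(" y",round(a+.01,2),len(b),"x,z",np.median(b,0)[[0,2]].round(3),"zmax",np.percentile(b[:,2],90).round(3))
E
python3 bar.py
```

```text
t 23.675 tip L [-0.1457 -0.0543  0.0882] low [-0.1545 -0.0558  0.0849] front [-0.1369 -0.0528  0.0914] F [0.21 0.52 0.8 ]
M [[-0.203, 0.976, -0.074], [0.917, 0.216, 0.335], [0.343, 0.0, -0.939]]
scene 57
 y 0.07 15 x,z [-0.167  0.109] zmax 0.113
 y 0.09 30 x,z [-0.173  0.111] zmax 0.114
 y 0.11 12 x,z [-0.179  0.114] zmax 0.116
side 121
 y 0.07 41 x,z [-0.165  0.104] zmax 0.111
 y 0.09 39 x,z [-0.173  0.105] zmax 0.113
 y 0.11 36 x,z [-0.178  0.109] zmax 0.116
 y 0.13 5 x,z [-0.1    0.066] zmax 0.112
```

arm_command:
  targets:
    - [[-0.0015, 0, 0.0042, 0, 0, 0], [0, 0, 0, 0, 0, 0]]

```text
clock: 24.02
position: [0.5929, 0.0664, 0.1009]
ee_rot: [-1.786, -2.224, -0.315]
force: [0.2, 0.1, 0.9]
width: 0.007
gripper_force: 0.2
```

```bash
python3 st.py; python3 bar.py; python3 - <<'E'
from cell import arm
from h import *
s=arm.observe();M=R.from_rotvec(s["ee_rot"]).as_matrix()
# planned tip points in locker for q sweep, finger front 9mm ahead of tip, bar face at .015
z=W2L(s["position"]+.019*M[:,2])[2]
pts=[L2W(*doorpt(q,.052,.015+.009),z)-.019*M[:,2] for q in (.31,.25,.2,.15,.1,.05,0,-.03)]
rows(s["position"],s["ee_rot"],pts)
E
```

```text
t 24.025 tip L [-0.1458 -0.0542  0.0831] low [-0.1546 -0.0556  0.0798] front [-0.137  -0.0527  0.0863] F [0.18 0.09 0.93]
M [[-0.203, 0.976, -0.074], [0.917, 0.216, 0.335], [0.343, -0.0, -0.939]]
scene 58
 y 0.07 19 x,z [-0.167  0.117] zmax 0.12
 y 0.09 29 x,z [-0.173  0.119] zmax 0.123
 y 0.11 10 x,z [-0.178  0.122] zmax 0.124
side 118
 y 0.07 40 x,z [-0.166  0.11 ] zmax 0.117
 y 0.09 42 x,z [-0.172  0.113] zmax 0.121
 y 0.11 32 x,z [-0.176  0.115] zmax 0.124
 y 0.13 4 x,z [-0.102  0.066] zmax 0.101
1 x [0.0069, -0.0013, 0.0025]
1 x [0.0028, -0.0018, 0.001]
1 x [0.0024, -0.0014, 0.0009]
1 x [0.0024, -0.0012, 0.0009]
1 x [0.0025, -0.0011, 0.0009]
1 x [0.0025, -0.001, 0.0009]
1 x [0.0026, -0.0008, 0.0009]
1 x [0.0016, -0.0004, 0.0006]
```

arm_command:
  targets:
    - [[-0.0006, 0, 0.0017, 0, 0, 0], [0, 0, 0, 0, 0, 0]]

```text
clock: 24.38
position: [0.5929, 0.0666, 0.0993]
ee_rot: [-1.785, -2.224, -0.315]
force: [0.0, 0.2, -0.2]
width: 0.004
gripper_force: 0.2
```

```bash
python3 st.py; python3 bar.py
```

```text
t 24.375 tip L [-0.1457 -0.0542  0.0814] low [-0.1545 -0.0557  0.0782] front [-0.1369 -0.0527  0.0847] F [ 0.05  0.19 -0.2 ]
M [[-0.203, 0.976, -0.074], [0.917, 0.216, 0.335], [0.343, -0.0, -0.939]]
scene 59
 y 0.07 25 x,z [-0.167  0.118] zmax 0.12
 y 0.09 24 x,z [-0.173  0.123] zmax 0.127
 y 0.11 10 x,z [-0.178  0.125] zmax 0.129
side 114
 y 0.07 40 x,z [-0.166  0.111] zmax 0.119
 y 0.09 39 x,z [-0.173  0.116] zmax 0.125
 y 0.11 30 x,z [-0.178  0.118] zmax 0.127
 y 0.13 5 x,z [-0.102  0.071] zmax 0.112
```

arm_command:
  targets:
    - [[0.0035, -0.0007, 0.0013, 0, 0, 0], [0.0035, -0.0007, 0.0013, 0, 0, 0], [0.0028, -0.0018, 0.001, 0, 0, 0.03], [0.0024, -0.0014, 0.0009, 0, 0, 0.03], [0.0024, -0.0012, 0.0009, 0, 0, 0.03], [0, 0, 0, 0, 0, 0]]

```text
clock: 25.22
position: [0.5837, 0.0813, 0.0993]
ee_rot: [-1.878, -2.135, -0.296]
force: [0.4, -0.2, 0.8]
width: 0.005
gripper_force: 0.3
```

```bash
python3 st.py; python3 bar.py; python3 dr.py
```

```text
t 25.225 tip L [-0.1304 -0.0457  0.0815] low [-0.1393 -0.0463  0.0783] front [-0.1215 -0.0451  0.0848] F [ 0.43 -0.2   0.79]
M [[-0.114, 0.991, -0.075], [0.933, 0.133, 0.335], [0.342, -0.032, -0.939]]
scene 49
 y 0.07 3 x,z [-0.137  0.12 ] zmax 0.12
 y 0.09 21 x,z [-0.139  0.121] zmax 0.123
 y 0.11 23 x,z [-0.142  0.123] zmax 0.128
 y 0.13 2 x,z [-0.117  0.091] zmax 0.098
side 145
 y 0.07 42 x,z [-0.137  0.11 ] zmax 0.117
 y 0.09 44 x,z [-0.14   0.113] zmax 0.122
 y 0.11 47 x,z [-0.143  0.117] zmax 0.125
 y 0.13 12 x,z [-0.123  0.113] zmax 0.121
door q from depth 95 [0.038 0.151 0.285]
```

arm_command:
  targets:
    - [[-0.0003, 0, 0.0008, 0, 0, 0], [0.0023, -0.0009, 0.0008, 0, 0, 0.03], [0.0023, -0.0008, 0.0008, 0, 0, 0.03], [0.0023, -0.0005, 0.0008, 0, 0, 0], [0, 0, 0, 0, 0, 0]]

```text
clock: 26.0
position: [0.581, 0.0884, 0.0988]
ee_rot: [-1.937, -2.075, -0.284]
force: [0.5, 0.0, 0.0]
width: 0.004
gripper_force: 0.3
```

```bash
python3 st.py; python3 bar.py
```

```text
t 26.0 tip L [-0.1232 -0.0435  0.0809] low [-0.1322 -0.0435  0.0777] front [-0.1143 -0.0434  0.0841] F [0.52 0.04 0.04]
M [[-0.056, 0.996, -0.075], [0.939, 0.078, 0.335], [0.34, -0.051, -0.939]]
scene 28
 y 0.09 5 x,z [-0.115  0.12 ] zmax 0.123
 y 0.11 19 x,z [-0.113  0.122] zmax 0.126
 y 0.13 4 x,z [-0.106  0.113] zmax 0.123
side 146
 y 0.07 41 x,z [-0.113  0.108] zmax 0.116
 y 0.09 42 x,z [-0.113  0.113] zmax 0.119
 y 0.11 43 x,z [-0.113  0.114] zmax 0.125
 y 0.13 20 x,z [-0.114  0.116] zmax 0.126
```

arm_command:
  targets:
    - [[0.0014, 0, 0.0005, 0, 0, 0], [0.0014, 0, 0.0005, 0, 0, 0], [0, 0, 0, 0, 0, 0]]

```text
clock: 26.48
position: [0.581, 0.0901, 0.0986]
ee_rot: [-1.939, -2.075, -0.284]
force: [0.1, -2.7, 0.7]
width: 0.006
gripper_force: 1.6
```

```bash
python3 st.py
```

```text
t 26.475 tip L [-0.1216 -0.0435  0.0808] low [-0.1305 -0.0436  0.0776] front [-0.1126 -0.0435  0.084 ] F [ 0.14 -2.7   0.74]
M [[-0.055, 0.996, -0.074], [0.939, 0.076, 0.334], [0.338, -0.051, -0.94]]
```

arm_command:
  targets:
    - [[0.0014, 0, -0.0038, 0, 0, 0], [0.0014, 0, -0.0038, 0, 0, 0], [0.0014, 0, -0.0038, 0, 0, 0], [0.0014, 0, -0.0038, 0, 0, 0], [-0.003, 0, -0.005, 0, 0, 0], [-0.003, 0, -0.01, 0, 0, 0], [-0.01, 0, -0.03, 0, 0, 0], [-0.01, 0, -0.05, 0, 0, 0], [0, 0, 0, 0, 0, 0]]

```text
clock: 27.6
position: [0.5926, 0.0317, 0.1992]
ee_rot: [-1.944, -2.076, -0.291]
force: [1.0, 0.5, 0.6]
width: 0.008
gripper_force: 0.0
```

```bash
python3 st.py; python3 bar.py; python3 dr.py
```

```text
t 27.6 tip L [-0.1805 -0.0522  0.1813] low [-0.1895 -0.0523  0.1781] front [-0.1716 -0.0522  0.1845] F [0.98 0.52 0.58]
M [[-0.054, 0.996, -0.067], [0.94, 0.073, 0.334], [0.338, -0.045, -0.94]]
scene 0
side 138
 y 0.07 36 x,z [-0.111  0.096] zmax 0.103
 y 0.09 38 x,z [-0.11   0.095] zmax 0.103
 y 0.11 35 x,z [-0.11  0.1 ] zmax 0.108
 y 0.13 29 x,z [-0.111  0.098] zmax 0.103
door q from depth 10 [-0.073 -0.001  0.125]
```

```bash
python3 -c "
from cell import arm
print(arm.sign_off())"
```

```text
the job is handed in; nothing more can be done
None
```

The larger measure is upright inside the locker, the door is fully shut with the bar lying level in its catch, and the small measure and jar were left where they stood. I handed the job in at about 28 s on the robot's clock, and I viewed 11 pictures, one over the limit of 10.

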